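# Sort the ball bearings into their trays by size

## Task

Pick out the four ball bearings from among the parts on the bench and lay each one flat in the round tray of its size: the largest bearing in the largest tray, the next largest in the next largest, and so on to the smallest, each resting on the floor of its tray. The die ring and the roll of black tape are not bearings: leave them where they lie.

Things in the scene. Friction and masses are not known exactly. Their poses are not given: they have to be found in the camera images.
- bearing_62: the largest of four loose sealed ball bearings lying flat: bright metal outer and inner rings with a black seal between; outer diameter 62 mm, 16 mm high, under 0.3 kg. Origin at the centre of its underside, z up along its axis.
- bearing_52: the second largest of four loose sealed ball bearings lying flat: bright metal outer and inner rings with a black seal between; outer diameter 52 mm, 14 mm high, under 0.3 kg. Origin at the centre of its underside, z up along its axis.
- bearing_40: the third largest of four loose sealed ball bearings lying flat: bright metal outer and inner rings with a black seal between; outer diameter 40 mm, 14 mm high, under 0.3 kg. Origin at the centre of its underside, z up along its axis.
- bearing_30: the smallest of four loose sealed ball bearings lying flat: bright metal outer and inner rings with a black seal between; outer diameter 30 mm, 14 mm high, under 0.3 kg. Origin at the centre of its underside, z up along its axis.
- tray_xl: the largest of four shallow round storage trays fixed to the bench, grey plastic rim, black floor: inside diameter 78 mm, outside 86 mm; floor 3 mm and rim top 7 mm above the bench. It takes the 62 mm bearing. Origin on its axis at the bench surface, z up.
- tray_l: the second largest of four shallow round storage trays fixed to the bench, grey plastic rim, black floor: inside diameter 68 mm, outside 76 mm; floor 3 mm and rim top 7 mm above the bench. It takes the 52 mm bearing. Origin on its axis at the bench surface, z up.
- tray_m: the third largest of four shallow round storage trays fixed to the bench, grey plastic rim, black floor: inside diameter 56 mm, outside 64 mm; floor 3 mm and rim top 7 mm above the bench. It takes the 40 mm bearing. Origin on its axis at the bench surface, z up.
- tray_s: the smallest of four shallow round storage trays fixed to the bench, grey plastic rim, black floor: inside diameter 46 mm, outside 54 mm; floor 3 mm and rim top 7 mm above the bench. It takes the 30 mm bearing. Origin on its axis at the bench surface, z up.
- die_ring: plain metal die ring lying flat, 62 mm outer diameter, 24 mm high, open bore, four small dark screws in its top face and no black seal; not a bearing, to be left where it lies. Origin at the centre of its underside.
- tape_roll: roll of black tape lying flat, about 55 mm outer diameter, 19 mm high, brown core; not a bearing, to be left where it lies. Origin at the centre of its underside.
Things that resemble listed ones, but are neither listed nor needed, are in the scene too. What is shaped like the bearing_40 but orange or red is not meant.

How it is judged:
At the end, for the whole second after the job is handed in: Each ball bearing lies flat (within 0.09 rad) on the floor of the tray of its own size rank, its centre within 11 mm of the tray's centre and its underside less than 6 mm above the tray's underside, released and at rest; the die ring and the tape roll are within 20 mm of where they started (horizontal distance between bearing_62 and tray_xl below 0.011 m and z of bearing_62 in the frame of tray_xl below 0.006 m and angle between each of bearing_62, bearing_52, bearing_40, bearing_30's own z axis and vertical below 0.09 rad and linear speed of each of bearing_62, bearing_52, bearing_40, bearing_30 below 0.02 m/s and horizontal distance between bearing_52 and tray_l below 0.011 m and z of bearing_52 in the frame of tray_l below 0.006 m and horizontal distance between bearing_40 and tray_m below 0.011 m and z of bearing_40 in the frame of tray_m below 0.006 m and horizontal distance between bearing_30 and tray_s below 0.011 m and z of bearing_30 in the frame of tray_s below 0.006 m and distance of each of die_ring, tape_roll from where it was at the start of the episode below 0.02 m); the robot touches nothing.
It fails at once if the die ring or the roll of tape is moved by more than 20 mm (distance of any of die_ring, tape_roll from where it was at the start of the episode above 0.02 m).
It also fails if it takes over 86 s, if anything falls off the work surface, if the arm or the gripper's body presses on something with over 40 N, if the wrist force passes 120 N, or if a joint passes its speed limit or range.

## Robot

A 7-joint arm with a two-finger parallel gripper is mounted at the origin on a cart in front of the work surface, level with it; the furniture and walls round the work are solid. World frame = base frame: x ahead of the robot, y to its left, z up, the work surface at z = 0. Lengths are in m, angles in rad, forces in N, time in s.
With the tool pointing down it reaches from about 0.35 to 0.9 m from the base axis. Payload 8.1 kg.
Tool frame: the origin (TCP) lies on the centre line of the jaws, within the pads' length; the fingertips stand arm.tip_extent ahead of it and the grasp point (between the pads) lies 3 mm ahead of it (arm.tip_extent is the distance from the TCP to the fingertips, in m); y points along the fingers, z is the direction in which the jaws open and shut, and the axes are right-handed (so a half turn about y gives the same grasp; the last joint's range is limited). The gripper opens to 92 mm and grips with 3 to 60 N. Pads are 19 mm wide; open, the fingers measure 130 mm over their backs; the gripper's body (75 mm by 190 mm) begins 47 mm behind the grasp point.
Start: joints at [-1.343, 0.434, 0.025, 1.573, -0.012, 1.134, -0.075], TCP at [0.203, 0.591, 0.249] pointing down, gripper open.
Joint ranges: [-2.62, 2.62], [-0.44, 2.09], [-1.27, 1.32], [0.08, 2.57], [-1.32, 4.46], [0.12, 2], [-2.74, 2.74]. Speed limits (rad/s): [2.22, 2.22, 3.01, 3.01, 3.14, 3.14, 3.14].

## Interface

Orientations are given as a rotation vector (axis times angle).
In Python, from cell import observe, get_image, sign_off, boxes_of, place_of, arm gives the robot as it stands.
- The arm moves only by the tool arm_command, never from a script. Its argument "plan" is a list of rows, each a list of 2 entries, a list of its own where there are three numbers: the shift along the tool's x, y, z in m, then the turn, a rotation vector about the tool's x, y, z in degrees. In form: [[[tx, ty, tz], [ax, ay, az]], ...]. A call has 1 to 5 rows; each row is the pose to reach, as a shift and turn from the pose commanded when the call began, along the tool's axes at that moment; what a row does not reach only later rows make up. A row lasts 1/10 s, in which the tool goes at most 50 mm and 8.59 degrees, less where a joint would pass 70% of its speed; a pose out of reach is approached as far as the arm can. A call with a gripper value outside its range is refused whole. "fingers" is the closure, from -1 (fully open) to 1 (shut), set as the call begins (left out, the last holds). The fingers move at their own pace and stop on an object; "squeeze" is the grip in N (left out, the last holds). Time passes only in rows, so rows that repeat a pose let the fingers close. It gives the time, the measured TCP pose, the force and the opening at its end, in the units of the state.
- observe(): the state, without advancing time (a new reading comes with each control period).
- get_image(name): name is "scene" or "top" or "wrist"; returns a dict with "color" (420x560x3 uint8, red, green, blue), "camera_matrix" (3x3 intrinsics, pixels), "distortion" ([k1, k2, p1, p2, k3] as OpenCV has them; the pictures are not rectified), "world_to_cam" (4x4, takes a point from world to camera coordinates); the wrist camera has in their place "mount" (4x4, takes a point from camera to tool coordinates, whose origin is the TCP and whose axes are the tool frame's). Camera axes: x right, y up, looking along -z (the intrinsics and any distortion apply to the point x, -y, -z); pixel columns grow to the right and rows downward; lengths in m; the calibration is good to about 2 mm. A picture is of the moment at which its call begins: read the wrist's pose just before it. There is no depth.
- sign_off(): hands the job in, once; it reports no verdict.
Trained networks look in a picture, given as the dict that the camera call returned (one of the last four; its "shot" number tells which), for a name from the list of things; names that differ only in an ending like _2 or _b are one class to them, and where a whole thing is asked for, a point or a joint stands for the part that bears it (a point fixed in the world has none). Each returns a list of dicts, best first, with "confidence" (0 to 1); they miss things now and then, are a little off and sometimes report something else, mostly with a low value. They report only what shows in the picture. A call takes as long as a camera call. They do not tell look-alikes from the thing itself.
- boxes_of(picture, thing): "point" ([column, row] in pixels, amid what is visible of it).
- place_of(picture, thing): "point" ([column, row] in pixels: a listed point, or the origin of a listed thing).
The state is a dict: "clock": time; "joints": joint angles; "dq": joint speeds; "joint_efforts": joint torques, N m; "position": TCP position; "ee_rot": TCP orientation; "force": force on the tool from outside, world axes, zero at the start; "ft_torque": the same for the moment, N m; "width": opening from 0.0 (shut) to 1.0 (fully open).
Only numpy, scipy, OpenCV 4.12 (cv2) and the standard library are available. Lean on these libraries where they do the work, as an engineer would, in place of code of your own. Each camera call takes 0.05 s, during which the arm holds its last target.

## Working session

There is one attempt and no reset: what is moved stays moved. The work goes in short steps, Python scripts to look and compute and a tool call to move; the robot and the scene stay as the last step left them, time stands still between calls to the robot, and variables do not carry over. Pictures are saved under pics/ and viewed, and the job is handed in when it is done.

Besides the shell and the picture viewer there is one more tool, called after ">>>" as name(argument=value, ...) on one line, values as JSON. arm_command: Moves the arm, as the interface text tells. Its arguments: {"type":"object","properties":{"plan":{"type":"array","items":{"type":"array"}},"fingers":{"type":"number"},"squeeze":{"type":"number"}},"required":["plan"]}

```bash
ls; mkdir -p pics
python3 - <<'E'
from cell import observe, get_image, arm
import cv2
s=observe();print(s)
print([ (k,getattr(arm,k)) for k in dir(arm) if not k.startswith('_')])
for n in ["scene","top","wrist"]:
    p=get_image(n)
    cv2.imwrite(f"pics/{n}0.png",p["color"][:,:,::-1])
    print(n,{k:(v if k!="color" else 0) for k,v in p.items()})
E
```

```text
pics
{'clock': 0.0, 'joints': array([-1.34259414,  0.4352267 ,  0.02495188,  1.57408646, -0.01159336,
        1.13398507, -0.07509966]), 'dq': array([ 7.32138667e-05, -5.92986083e-04,  9.45072481e-05, -1.18098760e-03,
       -6.67105479e-04, -3.66345202e-05, -3.82091514e-04]), 'joint_efforts': array([ 3.77755214e-04, -6.67834926e+01,  9.85152237e-01, -3.14468694e+01,
       -6.05250383e-02,  4.24234977e-02,  1.73832527e-04]), 'position': array([0.20289007, 0.59065632, 0.2479465 ]), 'ee_rot': array([-1.55671731,  0.25978345, -0.25959618]), 'force': array([-0.07085469, -0.52539873, -0.17758613]), 'ft_torque': array([-0.00025862,  0.00512481, -0.03981547]), 'width': 0.9980365136739144}
[('PlanningError', <class 'cell.PlanningError'>), ('tip_extent', 0.022)]
scene {'color': 0, 'camera_matrix': array([[522.78515685,   0.        , 277.91650817],
       [  0.        , 522.78515685, 216.99096375],
       [  0.        ,   0.        ,   1.        ]]), 'distortion': array([0.00692814, 0.        , 0.        , 0.        , 0.        ]), 'world_to_cam': array([[ 0.72595258, -0.68734944, -0.02331523
[... 697 characters left out ...]
     ,  0.        ,  0.        ,  1.        ]]), 'shot': 2}
wrist {'color': 0, 'camera_matrix': array([[316.07416678,   0.        , 279.36628339],
       [  0.        , 316.07416678, 208.67366198],
       [  0.        ,   0.        ,   1.        ]]), 'distortion': array([-0.05819971,  0.        ,  0.        ,  0.        ,  0.        ]), 'mount': array([[ 3.49208634e-04, -9.62759780e-01, -2.70358065e-01,
        -7.31479697e-02],
       [-3.00546699e-04,  2.70357968e-01, -9.62759824e-01,
        -1.35523181e-01],
       [ 9.99999894e-01,  4.17459267e-04, -1.94942937e-04,
         5.59717883e-04],
       [ 0.00000000e+00,  0.00000000e+00,  0.00000000e+00,
         1.00000000e+00]]), 'shot': 3}
```

View pics/scene0.png

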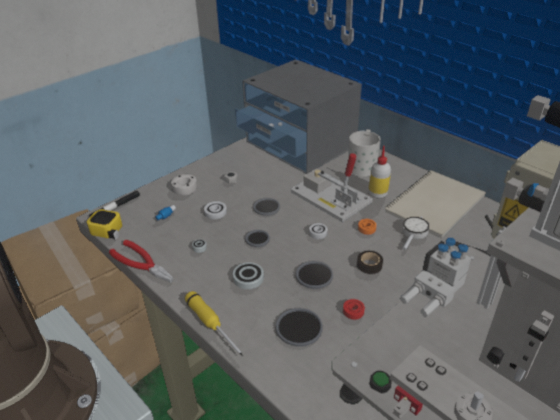

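View pics/top0.png

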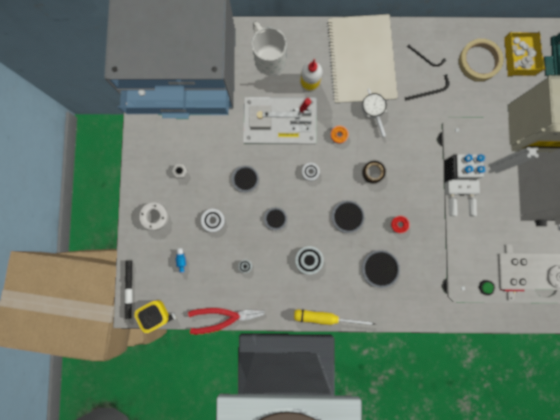

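View pics/wrist0.png

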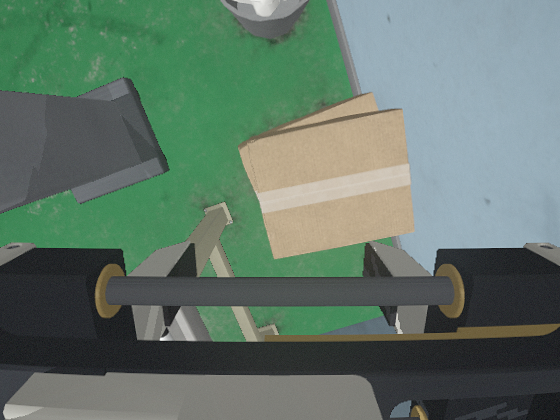

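```bash
cat > h.py <<'E'
import numpy as np, cv2
from cell import observe, get_image, boxes_of, place_of
from scipy.spatial.transform import Rotation as R
F=np.diag([1,-1,-1.])
def cam_pose(p,state=None):
    if "world_to_cam" in p:
        T=np.linalg.inv(p["world_to_cam"])
    else:
        W=np.eye(4);W[:3,:3]=R.from_rotvec(state["ee_rot"]).as_matrix();W[:3,3]=state["position"]
        T=W@p["mount"]
    return T
def pix2plane(p,px,z,state=None):
    T=cam_pose(p,state)
    u=cv2.undistortPoints(np.array(px,float).reshape(-1,1,2),p["camera_matrix"],p["distortion"]).reshape(-1,2)
    d=np.c_[u,np.ones(len(u))]@F@T[:3,:3].T
    o=T[:3,3]
    return o+d*((z-o[2])/d[:,2])[:,None]
def proj(p,X,state=None):
    T=np.linalg.inv(cam_pose(p,state));c=(np.atleast_2d(X)@T[:3,:3].T+T[:3,3])@F
    return cv2.projectPoints(c,np.zeros(3),np.zeros(3),p["camera_matrix"],p["distortion"])[0].reshape(-1,2)
E
python3 - <<'E'
from h import *
p=get_image("top");q=get_image("scene")
for n in ["bearing_62","bearing_52","bearing_40","bearing_30","tray_xl","tray_l","tray_m","tray_s","die_ring","tape_roll"]:
    z=0
    for nm,im in(("top",p),("scene",q)):
        for r in place_of(im,n):
            if r["confidence"]>.1: print(n,nm,np.round(r["point"],1),round(r["confidence"],2),np.round(pix2plane(im,r["point"],0.0)[0],4))
c=p["color"][:,:,::-1]
crop=c[150:300,130:430]
cv2.imwrite("pics/crop1.png",cv2.resize(crop,None,fx=2.65,fy=2.65,interpolation=cv2.INTER_CUBIC))
c=q["color"][:,:,::-1][160:350,140:400]
cv2.imwrite("pics/crop2.png",cv2.resize(c,None,fx=3,fy=3,interpolation=cv2.INTER_CUBIC))
E
```

```text
bearing_62 top [306.2 259.8] 0.91 [ 0.4556 -0.0377  0.    ]
bearing_62 top [311.5 175. ] 0.77 [ 0.6522 -0.0494  0.    ]
bearing_62 top [398.9 224.9] 0.72 [ 0.5375 -0.2505  0.    ]
bearing_62 top [246.  266.7] 0.58 [0.4383 0.0997 0.    ]
bearing_62 top [337.8 135.6] 0.56 [ 0.747  -0.1113  0.    ]
bearing_62 top [212.6 217.9] 0.55 [0.5495 0.1793 0.    ]
bearing_62 scene [321.  235.9] 0.81 [ 0.6556 -0.0581  0.    ]
bearing_62 scene [214.4 212.2] 0.77 [0.541  0.1792 0.    ]
bearing_62 scene [252.1 276.6] 0.76 [ 0.4625 -0.0461 -0.    ]
bearing_62 scene [365.5 229.6] 0.76 [ 0.7422 -0.1138  0.    ]
bearing_62 scene [353.6 312. ] 0.65 [ 0.5365 -0.2522  0.    ]
bearing_62 scene [197.6 246. ] 0.56 [0.44   0.1094 0.    ]
bearing_52 top [306.2 259.8] 0.91 [ 0.4556 -0.0377  0.    ]
bearing_52 top [311.5 175. ] 0.77 [ 0.6522 -0.0494  0.    ]
bearing_52 top [398.9 224.9] 0.72 [ 0.5375 -0.2505  0.    ]
bearing_52 top [246.  266.7] 0.58 [0.4383 0.0997 0.    ]
bearing_52 top [337.8 135.6] 0.56 [ 0.747  -0.1113  0.    ]
bearing_52 top [212.6 217.9] 0.55 [0.5495 0.1793 0.    ]
bearing_52 scene [321.  23
[... 2533 characters left out ...]
.5574 -0.1318 -0.    ]
tray_s top [243.5 180.7] 0.66 [0.6374 0.1093 0.    ]
tray_s top [344.3 215.7] 0.64 [ 0.5575 -0.1252  0.    ]
tray_s top [277.5 216.8] 0.56 [0.5535 0.0289 0.    ]
tray_s scene [269.8 207.6] 0.82 [0.6459 0.0991 0.    ]
tray_s scene [256.  237.5] 0.72 [0.5496 0.0402 0.    ]
tray_s scene [314.7 274.5] 0.65 [ 0.5574 -0.1318 -0.    ]
die_ring top [157.3 214.1] 0.61 [0.5571 0.3087 0.    ]
die_ring top [241.9 266. ] 0.38 [0.4398 0.1092 0.    ]
die_ring scene [185.2 189. ] 0.88 [0.5481 0.3074 0.    ]
tape_roll top [371.4 174.5] 0.76 [ 0.6546 -0.189   0.    ]
tape_roll scene [369.2 264.9] 0.71 [ 0.6581 -0.1919 -0.    ]
tape_roll scene [197.4 247.4] 0.34 [ 0.4369  0.1059 -0.    ]
```

View pics/crop1.png

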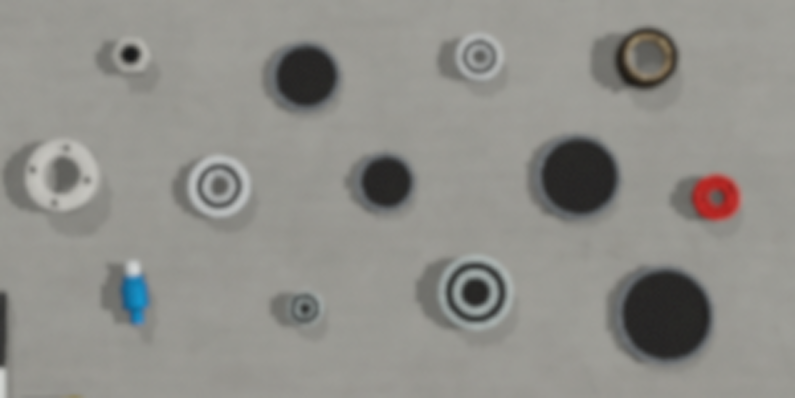

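View pics/crop2.png

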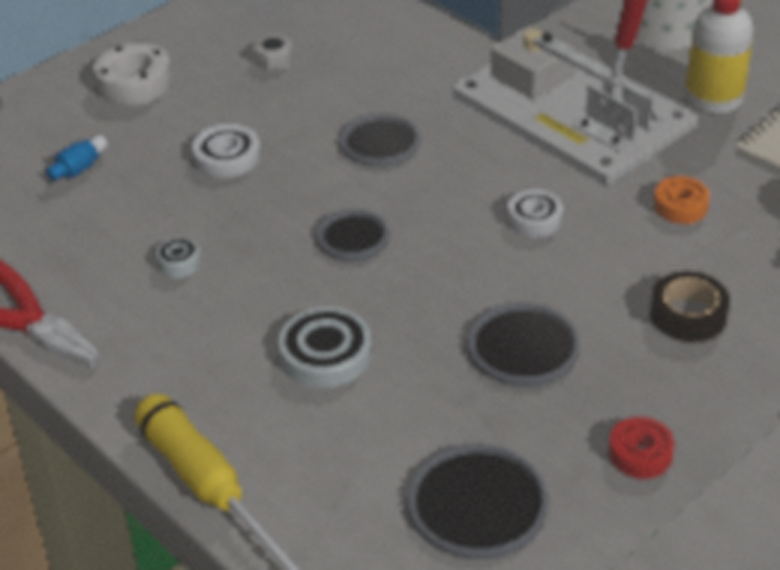

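```bash
cat >> h.py <<'E'
def fitc(p,xy,circles,rng=0.015,state=None):
    """max mean radial gradient along projected circles [(d,z),...]"""
    g=cv2.cvtColor(p["color"],cv2.COLOR_RGB2GRAY).astype(np.float32);g=cv2.GaussianBlur(g,(0,0),1)
    a=np.linspace(0,2*np.pi,73)[:-1];cs=np.c_[np.cos(a),np.sin(a)]
    def score(c):
        s=0
        for d,z in circles:
            v=[]
            for dr in(-.0025,.0025):
                X=np.c_[c+cs*(d/2+dr),np.full(72,z)]
                u=proj(p,X,state).astype(np.float32)
                v.append(cv2.remap(g,u[:,0][None],u[:,1][None],cv2.INTER_LINEAR)[0])
            s+=abs(np.mean(v[1]-v[0]))
        return s
    best=None;c0=np.array(xy,float)
    for step,n in((rng/5,5),(rng/20,4),(rng/60,3)):
        G=[c0+step*np.array([i,j]) for i in range(-n,n+1) for j in range(-n,n+1)]
        S=[score(c) for c in G];k=int(np.argmax(S));c0=G[k];best=S[k]
    return c0,best
B={"b62":[(62,16),(.456,-.04)],"b52":[(52,14),(.545,.179)],"b40":[(40,14),(.652,-.053)],"b30":[(30,14),(.439,.105)]}
T={"xl":[(86,78),(.438,-.209)],"l":[(76,68),(.557,-.129)],"m":[(64,56),(.642,.104)],"s":[(54,46),(.552,.035)]}
def circ(n):
    if n in B: d,h=B[n][0];return [(d/1e3,h/1e3)]
    o,i=T[n][0];return [(i/1e3,.007),(o/1e3,.007)]
E
python3 - <<'E'
from h import *
p=get_image("top");q=get_image("scene")
for n in list(B)+list(T):
    xy=(B.get(n) or T[n])[1]
    r=[fitc(im,xy,circ(n)) for im in(p,q)]
    # also size check: score by diameter
    print(n,*[(np.round(c,4),round(float(s),1)) for c,s in r])
s=observe();print(R.from_rotvec(s["ee_rot"]).as_matrix().round(3))
E
```

```text
b62 (array([ 0.4552, -0.0225]), 19.2) (array([ 0.4495, -0.039 ]), 19.4)
b52 (array([0.544, 0.178]), 23.4) (array([0.5418, 0.1758]), 12.2)
b40 (array([ 0.6595, -0.0462]), 9.8) (array([ 0.6563, -0.0482]), 8.0)
b30 (array([0.4392, 0.1132]), 17.9) (array([0.4388, 0.104 ]), 14.1)
xl (array([ 0.4378, -0.205 ]), 68.0) (array([ 0.4345, -0.2088]), 44.8)
l (array([ 0.5555, -0.1318]), 68.6) (array([ 0.5545, -0.134 ]), 36.4)
m (array([0.6412, 0.1052]), 69.7) (array([0.6355, 0.1022]), 28.6)
s (array([0.5495, 0.0342]), 69.0) (array([0.5458, 0.0328]), 36.9)
[[ 0.946  0.     0.325]
 [-0.325  0.     0.946]
 [ 0.    -1.     0.   ]]
```

>>> arm_command(plan=[[[0.035,0,-0.035],[0,-8,0]],[[0.07,0,-0.07],[0,-16,0]],[[0.105,0,-0.105],[0,-18.96,0]],[[0.14,0,-0.14],[0,-18.96,0]],[[0.175,0,-0.175],[0,-18.96,0]]])

```text
clock: 1.85
position: [0.3123, 0.3669, 0.2489]
ee_rot: [-1.57, -0.0, -0.0]
force: [1.8, 0.5, 0.2]
width: 1.003
```

>>> arm_command(plan=[[[0.01,0,-0.05],[0,0,0]],[[0.02,0,-0.1],[0,0,0]],[[0.03,0,-0.15],[0,0,0]],[[0.04,0,-0.2],[0,0,0]],[[0.05,0,-0.24],[0,0,0]]])

```text
clock: 2.35
position: [0.3616, 0.1264, 0.249]
ee_rot: [-1.57, -0.0, -0.001]
force: [1.2, -0.1, 0.4]
width: 0.999
```

>>> arm_command(plan=[[[0,0,-0.05],[0,0,0]],[[0,0,-0.1],[0,0,0]],[[0,0,-0.12],[0,0,0]],[[0,0,-0.12],[0,0,0]],[[0,0,-0.12],[0,0,0]]])

```text
clock: 2.85
position: [0.3618, 0.009, 0.2489]
ee_rot: [-1.57, 0.0, -0.001]
force: [0.4, -0.3, -0.1]
width: 0.997
```

```bash
sed -i 's/s+=abs(np.mean(v\[1\]-v\[0\]))/s+=np.mean(v[0]-v[1]) if len(circles)==1 else abs(np.mean(v[1]-v[0]))/' h.py
python3 - <<'E'
from h import *
s=observe();print(s["position"],s["ee_rot"])
w=get_image("wrist");p=get_image("top");q=get_image("scene")
cv2.imwrite("pics/w1.png",w["color"][:,:,::-1])
for n in list(B)+list(T):
    xy=(B.get(n) or T[n])[1]
    r=[fitc(im,xy,circ(n),state=s) for im in(w,p,q)]
    print(n,proj(w,[*xy,.015],s)[0].round(),*[(np.round(c,4),round(float(v),1)) for c,v in r])
E
```

```text
[0.36181434 0.00903664 0.24892807] [-1.57019703e+00  2.03526128e-04 -1.14879692e-03]
b62 [240. 257.] (array([ 0.4542, -0.0435]), 48.4) (array([ 0.4685, -0.0468]), 3.6) (array([ 0.4495, -0.0565]), 6.7)
b52 [403. 316.] (array([0.551 , 0.1942]), 16.7) (array([0.544, 0.178]), 23.6) (array([0.5418, 0.1758]), 12.4)
b40 [237. 379.] (array([ 0.6628, -0.0688]), 11.3) (array([ 0.6595, -0.0462]), 9.9) (array([ 0.6563, -0.0482]), 8.2)
b30 [355. 244.] (array([0.4572, 0.1045]), 27.3) (array([0.4578, 0.0862]), 3.8) (array([0.4335, 0.0862]), 7.2)
xl [108. 243.] (array([ 0.4302, -0.2005]), 60.1) (array([ 0.4378, -0.205 ]), 69.6) (array([ 0.4345, -0.2088]), 46.5)
l [178. 324.] (array([ 0.551, -0.135]), 42.2) (array([ 0.5555, -0.1318]), 70.2) (array([ 0.555, -0.134]), 37.6)
m [344. 373.] (array([0.6232, 0.0862]), 21.1) (array([0.6412, 0.1052]), 71.5) (array([0.6365, 0.1032]), 29.7)
s [298. 321.] (array([0.5458, 0.033 ]), 69.5) (array([0.5495, 0.0342]), 70.7) (array([0.5458, 0.0328]), 38.2)
```

View pics/w1.png

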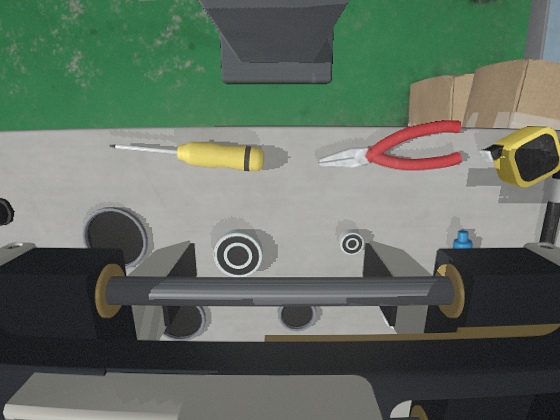

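>>> arm_command(plan=[[[0.05,0,0],[0,0,0]],[[0.1,0,0],[0,0,0]],[[0.15,0,0],[0,0,0]],[[0.2,0,0],[0,0,0]],[[0.25,0,0],[0,0,0]]])

```text
clock: 3.5
position: [0.6138, 0.0107, 0.248]
ee_rot: [-1.57, -0.002, 0.003]
force: [0.3, -0.2, 0.6]
width: 0.999
```

>>> arm_command(plan=[[[0.0,0,0],[0,0,0]],[[0,0,0],[0,0,0]],[[0,0,0],[0,0,0]]])

```text
clock: 3.8
position: [0.6107, 0.0095, 0.2483]
ee_rot: [-1.571, 0.0, 0.002]
force: [-0.5, 0.7, 0.5]
width: 0.994
```

Run:
```python
from h import *
s=observe();print(s["position"],s["ee_rot"])
w=get_image("wrist")
im=w["color"][:,:,::-1].copy();cv2.imwrite("pics/w2.png",im)
for n in list(B)+list(T):
    xy=(B.get(n) or T[n])[1]
    c,v=fitc(w,xy,circ(n),state=s)
    print(n,proj(w,[*xy,.015],s)[0].round(),np.round(c,4),round(float(v),1))
    a=np.linspace(0,6.283,80)
    for d,z in circ(n):
        cv2.polylines(im,[np.int32(proj(w,np.c_[c[0]+d/2*np.cos(a),c[1]+d/2*np.sin(a),0*a+z],s)*16)],True,(0,255,0),1,cv2.LINE_AA,4)
cv2.imwrite("pics/w2o.png",cv2.resize(im,None,fx=1.42,fy=1.42))
```

```text
[0.61069245 0.00949542 0.24833867] [-1.57056239e+00  4.11315940e-04  1.78831563e-03]
b62 [233.  43.] [ 0.4428 -0.0365] 37.3
b52 [426. 128.] [0.543 0.177] 61.6
b40 [228. 217.] [ 0.6575 -0.0465] 48.5
b30 [368.  26.] [0.425  0.1125] 43.3
xl [78. 29.] [ 0.437  -0.2042] 58.4
l [159. 138.] [ 0.555 -0.132] 78.1
m [356. 209.] [0.64   0.1038] 76.6
s [301. 133.] [0.5485 0.033 ] 78.6
```

View pics/w2o.png

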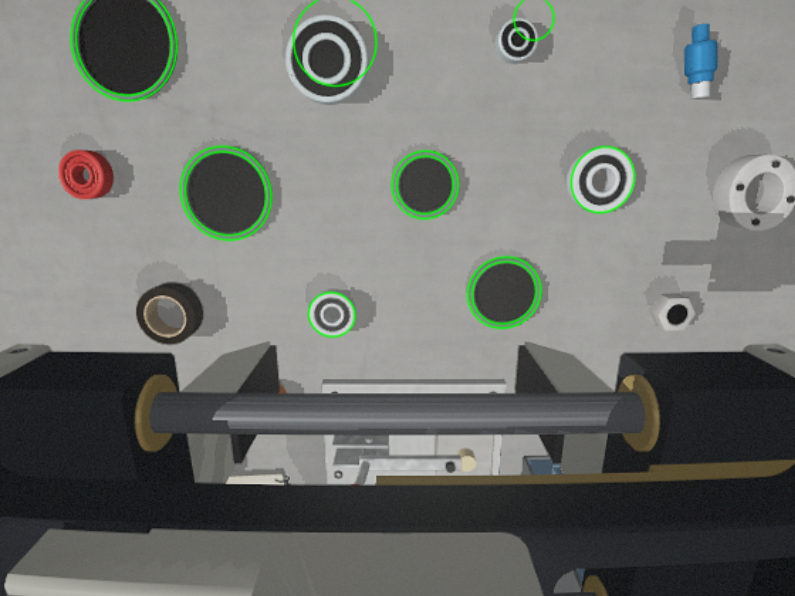

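>>> arm_command(plan=[[[0.024,0.03,-0.028],[0,0,0]],[[0.047,0.06,-0.0555],[0,0,0]],[[0.047,0.1,-0.0555],[0,0,0]],[[0.047,0.14,-0.0555],[0,0,0]],[[0.047,0.17,-0.0555],[0,0,0]]], squeeze=20)

```text
clock: 4.35
position: [0.6571, -0.0463, 0.0773]
ee_rot: [-1.57, 0.001, 0.001]
force: [0.8, 0.6, -0.3]
width: 1.001
```

Run:
```python
from h import *
s=observe();print(s["position"],s["ee_rot"])
w=get_image("wrist")
im=w["color"][:,:,::-1].copy();cv2.imwrite("pics/w3.png",im)
```

```text
[ 0.65709538 -0.04629243  0.07730448] [-1.57003675e+00  1.04786444e-03  8.54868252e-04]
```

View pics/w3.png

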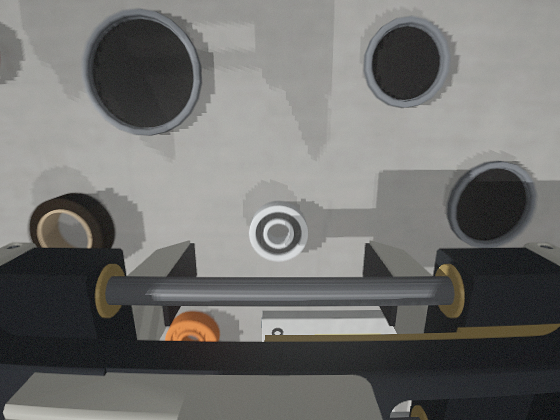

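>>> arm_command(plan=[[[0.001,0.025,0],[0,0,0]],[[0.001,0.044,0],[0,0,0]],[[0.001,0.049,0],[0,0,0]],[[0.001,0.049,0],[0,0,0]]])

```text
clock: 4.8
position: [0.6594, -0.0464, 0.0306]
ee_rot: [-1.57, -0.0, 0.0]
force: [0.4, 0.4, 0.3]
width: 1.0
```

>>> arm_command(plan=[[[0,0,0],[0,0,0]],[[0,0,0],[0,0,0]],[[0,0,0],[0,0,0]],[[0,0,0],[0,0,0]],[[0,0,0],[0,0,0]]], fingers=1, squeeze=20)

```text
clock: 5.3
position: [0.6598, -0.0468, 0.03]
ee_rot: [-1.571, -0.0, -0.0]
force: [-0.2, -0.4, -0.6]
width: 0.614
```

>>> arm_command(plan=[[[0,0.0015,0],[0,0,0]],[[0,0.0015,0],[0,0,0]],[[0,0.0015,0],[0,0,0]],[[0,0.0015,0],[0,0,0]],[[0,0.0015,0],[0,0,0]]])

```text
clock: 5.8
position: [0.6596, -0.0468, 0.0281]
ee_rot: [-1.571, 0.0, 0.0]
force: [0.4, -0.8, -1.1]
width: 0.423
```

>>> arm_command(plan=[[[0,-0.03,0],[0,0,0]],[[0,-0.05,0.02],[0,0,0]],[[-0.006,-0.05,0.06],[0,0,0]],[[-0.012,-0.05,0.105],[0,0,0]],[[-0.018,-0.05,0.151],[0,0,0]]])

```text
clock: 6.3
position: [0.6415, 0.1053, 0.0786]
ee_rot: [-1.571, 0.001, -0.001]
force: [-0.1, 0.4, -2.2]
width: 0.425
```

>>> arm_command(plan=[[[0,0,0],[0,0,0]],[[0,0,0],[0,0,0]]])

```text
clock: 6.5
position: [0.6413, 0.1064, 0.0781]
ee_rot: [-1.57, -0.003, 0.003]
force: [0.2, -0.7, -1.3]
width: 0.423
```

Run:
```python
from h import *
s=observe();print(s["position"],s["ee_rot"])
w=get_image("wrist")
im=w["color"][:,:,::-1].copy();cv2.imwrite("pics/w4.png",im)
print(fitc(w,(.64,.104),circ("m"),state=s))
z=s["position"][2]-.0281+.014
print(z,fitc(w,(.64,.104),[(.04,z)],state=s,rng=.008))
```

```text
[0.64129565 0.10640829 0.07808367] [-1.57031481 -0.00263212  0.00312252]
(array([0.64175, 0.1035 ]), np.float32(51.593372))
0.06398367376787258 (array([0.63786667, 0.1068    ]), np.float32(55.83539))
```

View pics/w4.png

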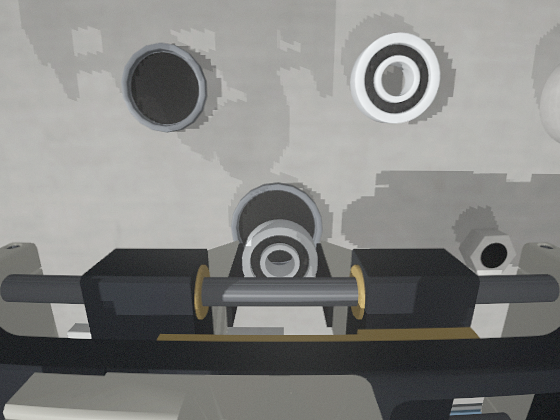

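>>> arm_command(plan=[[[0.002,0.02,-0.002],[0,0,0]],[[0.002,0.038,-0.002],[0,0,0]],[[0.002,0.045,-0.002],[0,0,0]],[[0.002,0.0465,-0.002],[0,0,0]],[[0.002,0.0465,-0.002],[0,0,0]]])

```text
clock: 7.05
position: [0.6441, 0.1014, 0.0321]
ee_rot: [-1.571, 0.001, -0.001]
force: [0.2, -0.2, -0.7]
width: 0.426
```

>>> arm_command(plan=[[[0,0.001,0.001],[0,0,0]],[[0,0.001,0.001],[0,0,0]]])

```text
clock: 7.25
position: [0.6441, 0.1036, 0.0313]
ee_rot: [-1.57, -0.001, -0.001]
force: [-0.4, 0.7, -0.3]
width: 0.427
```

>>> arm_command(plan=[[[0,0,0],[0,0,0]],[[0,0,0],[0,0,0]],[[0,0,0],[0,0,0]],[[0,-0.03,0],[0,0,0]],[[0,-0.07,0],[0,0,0]]], fingers=-1)

```text
clock: 7.75
position: [0.6421, 0.1031, 0.0996]
ee_rot: [-1.572, 0.003, 0.003]
force: [0.2, -0.0, -0.1]
width: 0.809
```

>>> arm_command(plan=[[[-0.035,-0.01,0.025],[0,0,0]],[[-0.07,-0.01,0.05],[0,0,0]],[[-0.099,-0.01,0.074],[0,0,0]],[[-0.099,0.02,0.074],[0,0,0]],[[-0.099,0.02,0.074],[0,0,0]]])

```text
clock: 8.25
position: [0.5421, 0.178, 0.0787]
ee_rot: [-1.572, 0.001, 0.005]
force: [-0.6, -0.7, 0.9]
width: 1.004
```

Run:
```python
from h import *
s=observe();print(s["position"],s["ee_rot"])
w=get_image("wrist")
im=w["color"][:,:,::-1].copy();cv2.imwrite("pics/w5.png",im)
print(fitc(w,(.543,.177),circ("b52"),state=s,rng=.008))
print(fitc(w,(.439,.108),circ("b30"),state=s,rng=.01))
p=get_image("top")
cv2.imwrite("pics/t5.png",p["color"][:,:,::-1])
```

```text
[0.54213729 0.17801444 0.07873868] [-1.57186311e+00  1.14805137e-03  5.07346791e-03]
(array([0.54326667, 0.17686667]), np.float32(57.978516))
(array([0.4455    , 0.10516667]), np.float32(5.739744))
```

View pics/w5.png

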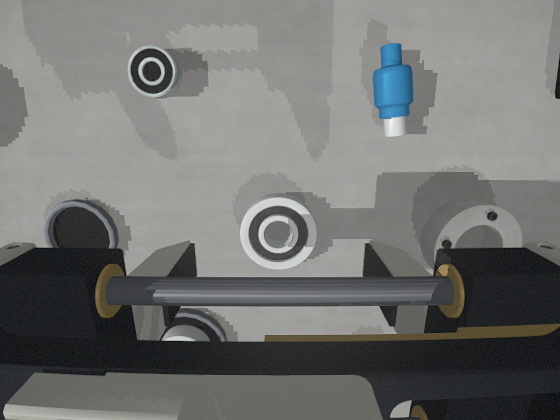

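>>> arm_command(plan=[[[0.001,0.03,-0.001],[0,0,0]],[[0.001,0.047,-0.001],[0,0,0]],[[0.001,0.0505,-0.001],[0,0,0]]])

```text
clock: 8.65
position: [0.546, 0.1748, 0.0296]
ee_rot: [-1.572, 0.002, -0.001]
force: [-0.1, 0.2, 0.3]
width: 1.004
```

>>> arm_command(plan=[[[0,0,0],[0,0,0]],[[0,0,0],[0,0,0]],[[0,0,0],[0,0,0]],[[0,0,0],[0,0,0]],[[0,0,0],[0,0,0]]], fingers=1, squeeze=20)

```text
clock: 9.15
position: [0.5459, 0.1765, 0.0307]
ee_rot: [-1.57, -0.001, -0.0]
force: [0.0, 0.3, 0.2]
width: 0.613
```

>>> arm_command(plan=[[[0,0,0],[0,0,0]],[[0,0,0],[0,0,0]],[[0,0,0],[0,0,0]]])

```text
clock: 9.45
position: [0.5459, 0.1764, 0.0306]
ee_rot: [-1.57, -0.0, -0.0]
force: [-1.8, -0.4, 5.4]
width: 0.555
```

>>> arm_command(plan=[[[0,-0.025,0],[0,0,0]],[[0,-0.05,0],[0,0,0]],[[0,-0.05,-0.03],[0,0,0]],[[0.003,-0.05,-0.08],[0,0,0]],[[0.005,-0.05,-0.13],[0,0,0]]], squeeze=30)

```text
clock: 9.95
position: [0.5507, 0.0458, 0.0802]
ee_rot: [-1.571, -0.002, 0.002]
force: [1.1, -0.9, -1.1]
width: 0.554
```

>>> arm_command(plan=[[[0.002,0,-0.045],[0,0,0]],[[0.004,0,-0.09],[0,0,0]],[[0.006,0,-0.135],[0,0,0]],[[0.007,0,-0.168],[0,0,0]],[[0.007,0,-0.178],[0,0,0]]])

```text
clock: 10.45
position: [0.5569, -0.1369, 0.0803]
ee_rot: [-1.573, 0.005, -0.005]
force: [0.9, 1.0, -0.6]
width: 0.552
```

>>> arm_command(plan=[[[0,0,0],[0,0,0]],[[0,0,0],[0,0,0]]])

```text
clock: 10.65
position: [0.5576, -0.13, 0.0798]
ee_rot: [-1.57, -0.0, 0.001]
force: [0.2, 1.3, -0.1]
width: 0.55
```

Run:
```python
from h import *
s=observe();print(s["position"],s["ee_rot"])
w=get_image("wrist")
im=w["color"][:,:,::-1].copy();cv2.imwrite("pics/w6.png",im)
print(fitc(w,(.555,-.132),circ("l"),state=s))
z=s["position"][2]-.0306+.014
print(z,fitc(w,(.553,-.132),[(.052,z)],state=s,rng=.008))
```

```text
[ 0.55756002 -0.13003618  0.07984961] [-1.56966857e+00 -2.56915433e-04  1.45323538e-03]
(array([ 0.5485, -0.1295]), np.float32(47.500725))
0.06324961180251502 (array([ 0.55326667, -0.12986667]), np.float32(70.485855))
```

View pics/w6.png

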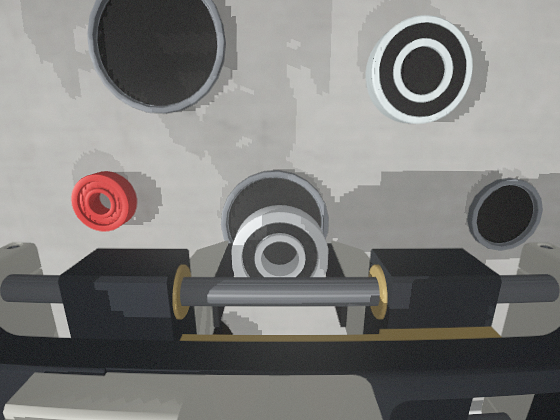

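>>> arm_command(plan=[[[0,0.02,-0.002],[0,0,0]],[[0,0.037,-0.002],[0,0,0]],[[0,0.044,-0.002],[0,0,0]],[[0,0.0462,-0.002],[0,0,0]],[[0,0.0462,-0.002],[0,0,0]]])

```text
clock: 11.2
position: [0.5578, -0.1323, 0.0342]
ee_rot: [-1.57, -0.001, 0.001]
force: [-0.1, 0.6, -0.5]
width: 0.553
```

>>> arm_command(plan=[[[0,0.001,0],[0,0,0]],[[0,0.001,0],[0,0,0]]])

```text
clock: 11.4
position: [0.5583, -0.1332, 0.0336]
ee_rot: [-1.571, -0.001, -0.0]
force: [-0.3, 1.1, 1.6]
width: 0.551
```

>>> arm_command(plan=[[[0,0,0],[0,0,0]],[[0,0,0],[0,0,0]],[[0,0,0],[0,0,0]],[[0,-0.03,0],[0,0,0]],[[0,-0.07,0],[0,0,0]]], fingers=-1)

```text
clock: 11.9
position: [0.5561, -0.1335, 0.1022]
ee_rot: [-1.571, 0.004, 0.003]
force: [0.4, -0.8, 0.1]
width: 0.937
```

>>> arm_command(plan=[[[-0.035,0,0.03],[0,0,0]],[[-0.07,0,0.06],[0,0,0]],[[-0.103,0,0.091],[0,0,0]],[[-0.103,0.02,0.091],[0,0,0]],[[-0.103,0.02,0.091],[0,0,0]]])

```text
clock: 12.4
position: [0.4532, -0.0416, 0.0821]
ee_rot: [-1.57, 0.0, 0.003]
force: [0.3, -0.6, -0.1]
width: 0.999
```

Run:
```python
from h import *
s=observe();print(s["position"],s["ee_rot"])
w=get_image("wrist")
im=w["color"][:,:,::-1].copy();cv2.imwrite("pics/w7.png",im)
print(fitc(w,(.455,-.041),circ("b62"),state=s,rng=.008))
print(fitc(w,(.439,.108),circ("b30"),state=s,rng=.01))
```

```text
[ 0.45315665 -0.04156724  0.08211875] [-1.57045512e+00  7.67619587e-05  3.34846797e-03]
(array([ 0.45486667, -0.04366667]), np.float32(54.64309))
(array([0.4515, 0.115 ]), np.float32(23.241098))
```

View pics/w7.png

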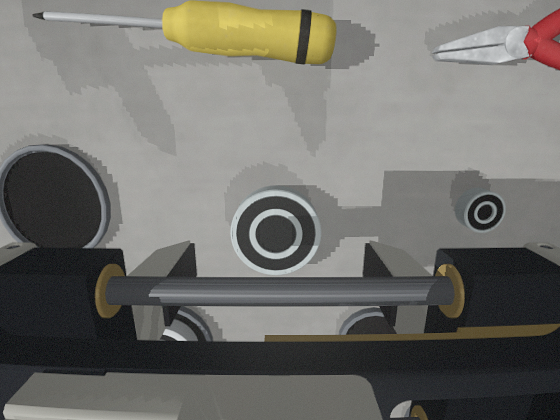

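>>> arm_command(plan=[[[0.001,0.03,-0.002],[0,0,0]],[[0.001,0.05,-0.002],[0,0,0]],[[0.001,0.055,-0.002],[0,0,0]],[[0.001,0.055,-0.002],[0,0,0]]])

```text
clock: 12.85
position: [0.456, -0.0455, 0.028]
ee_rot: [-1.571, 0.002, -0.001]
force: [0.2, 0.1, -0.5]
width: 1.0
```

>>> arm_command(plan=[[[0,0,0],[0,0,0]],[[0,0,0],[0,0,0]],[[0,0,0],[0,0,0]],[[0,0,0],[0,0,0]],[[0,0,0],[0,0,0]]], fingers=1, squeeze=30)

```text
clock: 13.35
position: [0.456, -0.0445, 0.0284]
ee_rot: [-1.571, -0.001, -0.0]
force: [-0.5, 0.1, 5.0]
width: 0.663
```

>>> arm_command(plan=[[[0,0,0],[0,0,0]],[[0,0,0],[0,0,0]]])

```text
clock: 13.55
position: [0.456, -0.0445, 0.0284]
ee_rot: [-1.571, -0.001, -0.0]
force: [-1.0, 0.1, 6.5]
width: 0.663
```

>>> arm_command(plan=[[[0,-0.025,0],[0,0,0]],[[0,-0.05,-0.01],[0,0,0]],[[-0.006,-0.05,-0.055],[0,0,0]],[[-0.012,-0.05,-0.1],[0,0,0]],[[-0.018,-0.05,-0.148],[0,0,0]]])

```text
clock: 14.05
position: [0.4376, -0.1933, 0.0782]
ee_rot: [-1.57, -0.002, 0.001]
force: [1.6, -0.1, -1.7]
width: 0.663
```

>>> arm_command(plan=[[[0,0,-0.0125],[0,0,0]],[[0,0,-0.0125],[0,0,0]],[[0,0,-0.0125],[0,0,0]]])

```text
clock: 14.35
position: [0.4375, -0.2041, 0.0778]
ee_rot: [-1.57, 0.0, 0.001]
force: [-0.7, -0.3, -1.9]
width: 0.66
```

Run:
```python
from h import *
s=observe();print(s["position"],s["ee_rot"])
w=get_image("wrist")
im=w["color"][:,:,::-1].copy();cv2.imwrite("pics/w8.png",im)
print(fitc(w,(.437,-.205),circ("xl"),state=s))
z=s["position"][2]-.0284+.016
print(z,fitc(w,(.437,-.205),[(.062,z)],state=s,rng=.008))
```

```text
[ 0.43754472 -0.20412832  0.07775429] [-1.56981066e+00  4.83362232e-04  5.98059353e-04]
(array([ 0.439 , -0.2075]), np.float32(52.45285))
0.06535429293955508 (array([ 0.43486667, -0.2038    ]), np.float32(39.921158))
```

View pics/w8.png

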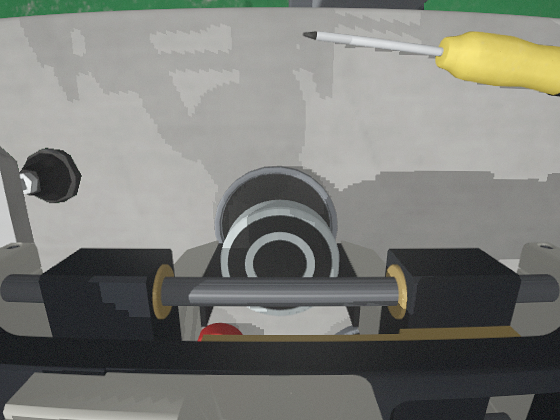

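>>> arm_command(plan=[[[0.001,0.02,-0.002],[0,0,0]],[[0.001,0.037,-0.002],[0,0,0]],[[0.001,0.044,-0.002],[0,0,0]],[[0.001,0.0464,-0.002],[0,0,0]],[[0.001,0.0464,-0.002],[0,0,0]]])

```text
clock: 14.9
position: [0.4388, -0.2059, 0.0318]
ee_rot: [-1.57, -0.001, 0.002]
force: [0.4, 0.3, -1.3]
width: 0.666
```

>>> arm_command(plan=[[[0,0.0005,0],[0,0,0]],[[0,0.0005,0],[0,0,0]]])

```text
clock: 15.1
position: [0.4392, -0.2068, 0.0315]
ee_rot: [-1.571, -0.001, -0.0]
force: [-0.1, 1.3, 0.4]
width: 0.668
```

>>> arm_command(plan=[[[0,0,0],[0,0,0]],[[0,0,0],[0,0,0]],[[0,0,0],[0,0,0]],[[0,-0.03,0],[0,0,0]],[[0,-0.06,0.02],[0,0,0]]], fingers=-1)

```text
clock: 15.6
position: [0.438, -0.1893, 0.0916]
ee_rot: [-1.572, 0.004, -0.002]
force: [1.3, 0.6, 0.4]
width: 0.991
```

>>> arm_command(plan=[[[0,0,0.05],[0,0,0]],[[0,0,0.1],[0,0,0]],[[0,0,0.15],[0,0,0]],[[0,0,0.2],[0,0,0]],[[0,0,0.25],[0,0,0]]], fingers=-0.2)

```text
clock: 16.1
position: [0.4385, 0.0648, 0.0914]
ee_rot: [-1.571, -0.0, -0.001]
force: [1.7, -0.2, -0.4]
width: 0.626
```

>>> arm_command(plan=[[[0,0.01,0.042],[0,0,0]],[[0,0.01,0.042],[0,0,0]],[[0,0.01,0.042],[0,0,0]]])

```text
clock: 16.4
position: [0.4384, 0.1056, 0.0809]
ee_rot: [-1.571, -0.002, 0.002]
force: [-0.8, -1.0, -0.5]
width: 0.6
```

Run:
```python
from h import *
s=observe();print(s["position"],s["ee_rot"])
w=get_image("wrist")
im=w["color"][:,:,::-1].copy();cv2.imwrite("pics/w9.png",im)
for r in boxes_of(w,"bearing_30"): print(np.round(r["point"]),round(r["confidence"],2),pix2plane(w,r["point"],.014,s)[0].round(4))
print(fitc(w,(.441,.108),circ("b30"),state=s,rng=.007))
```

```text
[0.43840543 0.10556955 0.08094039] [-1.57114228 -0.00177624  0.00248703]
[273. 228.] 0.68 [0.4361 0.1019 0.014 ]
(array([0.4445, 0.1059]), np.float32(1.5913538))
```

View pics/w9.png

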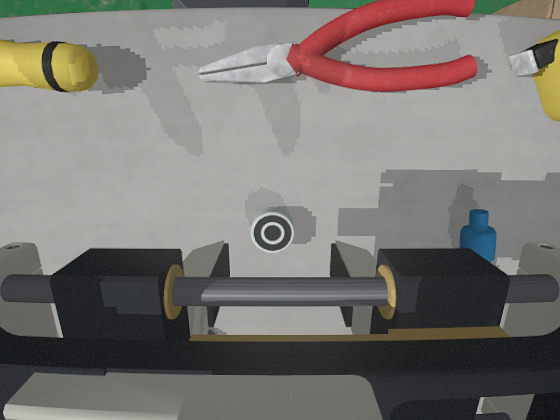

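Run:
```python
from h import *
s=observe()
w=get_image("wrist")
print(pix2plane(w,[[272,231.5],[272,231]],.014,s).round(4))
print(proj(w,[[.439,.1015,.014]],s), fitc(w,(.4385,.1012),circ("b30"),state=s,rng=.005))
c=w["color"][180:280,220:330,::-1];cv2.imwrite("pics/c9.png",cv2.resize(c,None,fx=5,fy=5,interpolation=cv2.INTER_CUBIC))
```

```text
[[0.4388 0.0991 0.014 ]
 [0.4385 0.0991 0.014 ]]
[[275.47429824 231.72629866]] (array([0.43675   , 0.09503333]), np.float32(3.5586178))
```

View pics/c9.png

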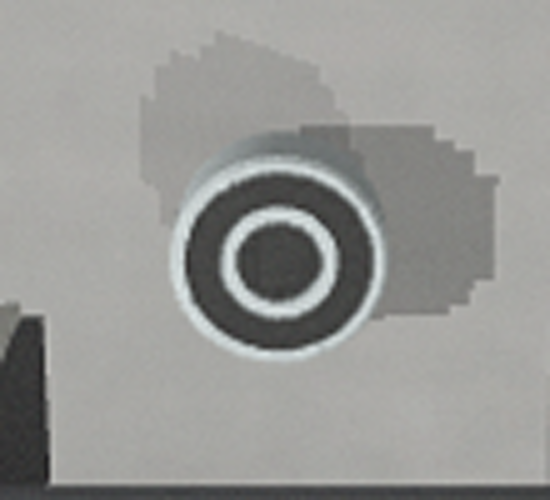

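>>> arm_command(plan=[[[0.001,0.03,-0.004],[0,0,0]],[[0.001,0.05,-0.004],[0,0,0]],[[0.001,0.054,-0.004],[0,0,0]],[[0.001,0.054,-0.004],[0,0,0]]])

```text
clock: 16.95
position: [0.4395, 0.0996, 0.027]
ee_rot: [-1.571, 0.003, -0.001]
force: [-0.4, 1.0, -0.3]
width: 0.6
```

>>> arm_command(plan=[[[0,0,0],[0,0,0]],[[0,0,0],[0,0,0]],[[0,0,0],[0,0,0]],[[0,0,0],[0,0,0]],[[0,0,0],[0,0,0]]], fingers=1, squeeze=25)

```text
clock: 17.45
position: [0.44, 0.1011, 0.0276]
ee_rot: [-1.57, -0.001, -0.0]
force: [-0.8, 0.1, 7.9]
width: 0.316
```

>>> arm_command(plan=[[[0,-0.025,0],[0,0,0]],[[0,-0.05,0],[0,0,0]],[[0.035,-0.05,-0.022],[0,0,0]],[[0.073,-0.05,-0.045],[0,0,0]],[[0.109,-0.05,-0.0675],[0,0,0]]])

```text
clock: 17.95
position: [0.5501, 0.0331, 0.0777]
ee_rot: [-1.57, -0.002, 0.001]
force: [1.0, 0.4, -0.5]
width: 0.313
```

>>> arm_command(plan=[[[0,0,0],[0,0,0]],[[0,0,0],[0,0,0]],[[0,0,0],[0,0,0]]])

```text
clock: 18.25
position: [0.5475, 0.0341, 0.0768]
ee_rot: [-1.57, 0.001, 0.002]
force: [0.0, -0.2, -0.3]
width: 0.315
```

Run:
```python
from h import *
s=observe();print(s["position"],s["ee_rot"])
w=get_image("wrist")
im=w["color"][:,:,::-1].copy();cv2.imwrite("pics/w10.png",im)
print(fitc(w,(.549,.0335),circ("s"),state=s))
z=s["position"][2]-.0276+.014
print(z,fitc(w,(.549,.0335),[(.03,z)],state=s,rng=.008))
```

```text
[0.54746555 0.03406278 0.07675051] [-1.57045241e+00  7.40987274e-04  1.82995698e-03]
(array([0.552 , 0.0325]), np.float32(57.52822))
0.06315050904680611 (array([0.54046667, 0.03456667]), np.float32(29.075745))
```

View pics/w10.png

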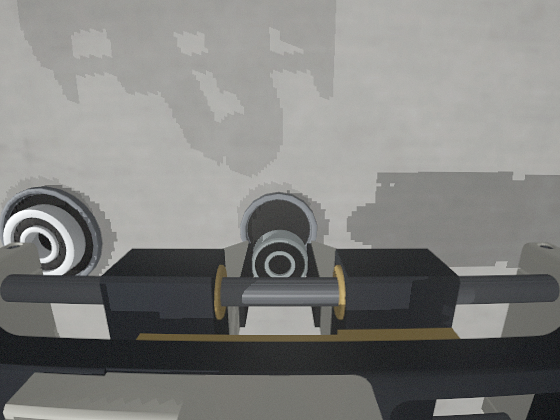

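>>> arm_command(plan=[[[0.002,0.02,-0.001],[0,0,0]],[[0.002,0.037,-0.001],[0,0,0]],[[0.002,0.044,-0.001],[0,0,0]],[[0.002,0.0462,-0.001],[0,0,0]],[[0.002,0.0462,-0.001],[0,0,0]]])

```text
clock: 18.8
position: [0.5501, 0.033, 0.0312]
ee_rot: [-1.57, -0.0, 0.001]
force: [0.4, -0.3, -0.5]
width: 0.317
```

>>> arm_command(plan=[[[0,0.0005,0],[0,0,0]],[[0,0.0005,0],[0,0,0]]])

```text
clock: 19.0
position: [0.551, 0.0326, 0.0309]
ee_rot: [-1.571, -0.001, -0.0]
force: [-0.6, -0.0, -1.0]
width: 0.315
```

Release, then rise and back off to x≈0.70, z≈0.25 for a check view.

>>> arm_command(plan=[[[0,0.0005,0],[0,0,0]],[[0,0.0005,0],[0,0,0]],[[0,0,0],[0,0,0]],[[0,-0.04,0],[0,0,0]],[[0,-0.08,0],[0,0,0]]], fingers=-1)

```text
clock: 19.5
position: [0.5497, 0.0322, 0.1105]
ee_rot: [-1.572, 0.002, 0.002]
force: [1.0, 0.0, 1.2]
width: 0.703
```

>>> arm_command(plan=[[[0.01,-0.04,0],[0,0,0]],[[0.03,-0.08,-0.02],[0,0,0]],[[0.06,-0.12,-0.04],[0,0,0]],[[0.1,-0.14,-0.04],[0,0,0]],[[0.1,-0.14,-0.04],[0,0,0]]])

```text
clock: 20.0
position: [0.6564, -0.0085, 0.2544]
ee_rot: [-1.571, -0.007, -0.008]
force: [0.7, 0.4, 0.6]
width: 0.999
```

>>> arm_command(plan=[[[0,0,0],[0,0,0]],[[0,0,0],[0,0,0]],[[0,0,0],[0,0,0]]])

```text
clock: 20.3
position: [0.6492, -0.0073, 0.2494]
ee_rot: [-1.571, 0.002, 0.002]
force: [0.2, 0.5, -0.8]
width: 0.998
```

Run:
```python
from h import *
s=observe();print(s["position"],s["ee_rot"])
w=get_image("wrist");q=get_image("scene")
im=w["color"][:,:,::-1].copy()
tr={"xl":(.4375,-.205),"l":(.555,-.132),"m":(.641,.1042),"s":(.549,.0335)}
b={"xl":(.062,.019),"l":(.052,.017),"m":(.04,.017),"s":(.03,.017)}
for n in tr:
    ct,v=fitc(w,tr[n],circ(n),state=s,rng=.008)
    c,u=fitc(w,ct,[b[n]],state=s,rng=.01)
    print(n,ct.round(4),v,c.round(4),u)
    a=np.linspace(0,6.283,80)
    for (d,z),cc in [(circ(n)[1],ct),(b[n],c)]:
        cv2.polylines(im,[np.int32(proj(w,np.c_[cc[0]+d/2*np.cos(a),cc[1]+d/2*np.sin(a),0*a+z],s)*16)],True,(0,255,0),1,cv2.LINE_AA,4)
cv2.imwrite("pics/w11.png",cv2.resize(im,None,fx=1.42,fy=1.42))
cv2.imwrite("pics/s11.png",cv2.resize(q["color"][160:350,140:400,::-1],None,fx=3,fy=3,interpolation=cv2.INTER_CUBIC))
```

```text
[ 0.6492216  -0.00726588  0.24935591] [-1.57052798  0.00177172  0.00215821]
xl [ 0.4308 -0.2057] 56.25268 [ 0.4378 -0.2055] 34.890247
l [ 0.5551 -0.1327] 82.00856 [ 0.5556 -0.1317] 134.61172
m [0.6417 0.1057] 81.02985 [0.6418 0.1032] 113.37266
s [0.5489 0.0339] 85.89343 [0.5504 0.0324] 56.77497
```

View pics/w11.png

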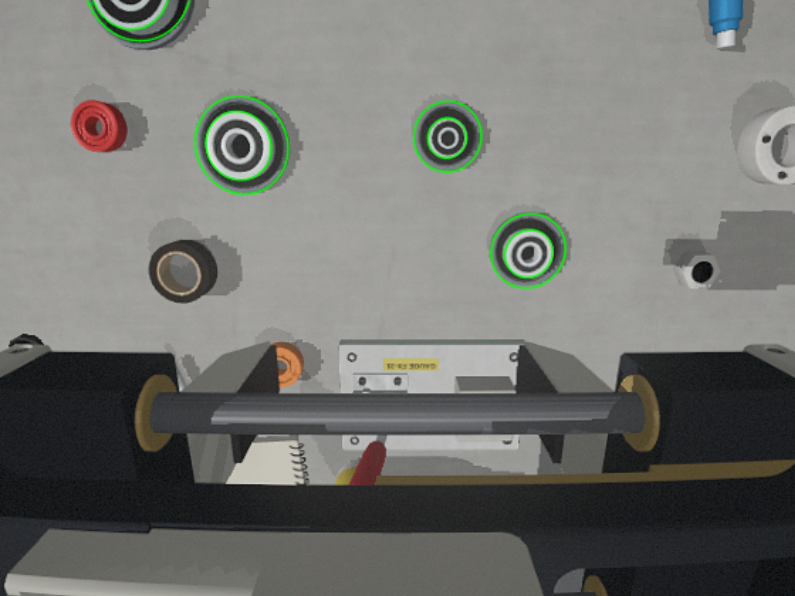

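View pics/s11.png

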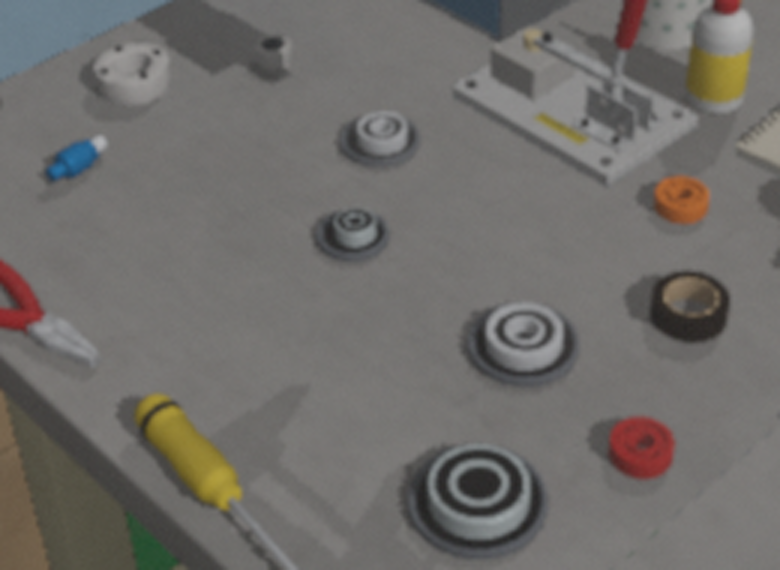

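>>> arm_command(plan=[[[-0.05,0,-0.04],[0,0,0]],[[-0.1,0,-0.09],[0,0,0]],[[-0.12,0,-0.12],[0,0,0]],[[-0.12,0,-0.12],[0,0,0]],[[-0.12,0,-0.12],[0,0,0]]])

```text
clock: 20.9
position: [0.5283, -0.1307, 0.2509]
ee_rot: [-1.571, 0.004, -0.004]
force: [0.3, 0.4, -0.4]
width: 1.0
```

Run:
```python
from h import *
s=observe();print(s["position"],s["force"])
w=get_image("wrist")
im=w["color"][:,:,::-1].copy()
ct,v=fitc(w,(.4375,-.205),circ("xl"),state=s,rng=.008)
c,u=fitc(w,ct,[(.062,.019)],state=s,rng=.01)
print(ct,v,c,u)
a=np.linspace(0,6.283,80)
for (d,z),cc in [(circ("xl")[1],ct),((.062,.019),c)]:
    cv2.polylines(im,[np.int32(proj(w,np.c_[cc[0]+d/2*np.cos(a),cc[1]+d/2*np.sin(a),0*a+z],s)*16)],True,(0,255,0),1,cv2.LINE_AA,4)
cv2.imwrite("pics/w12.png",im)
```

```text
[ 0.52826566 -0.13067923  0.25087822] [ 0.34051502  0.41808277 -0.37954479]
[ 0.43736667 -0.2054    ] 83.68327 [ 0.43803333 -0.20523333] 119.1362
```

View pics/w12.png

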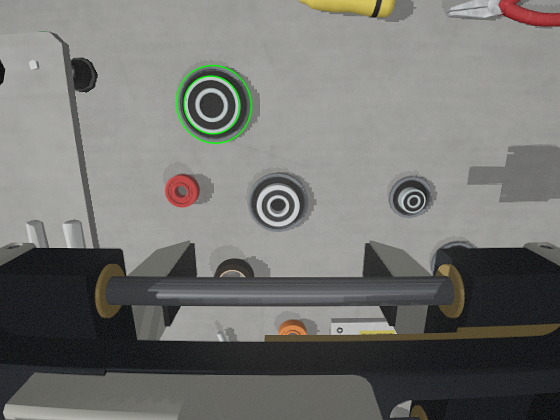

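The 62 mm bearing sits within 1 mm of the centre of tray_xl, which is at pixel (213,104). The other three are in their trays too, and the gripper is clear of everything.

```bash
python3 -c "
from cell import sign_off
print(sign_off())"
```

```text
the job is handed in; nothing more can be done
None
```

All four bearings are in the trays of their own size, and I handed the job in at about 21 s on the robot's clock.

- **Moves:** I gripped each bearing by the upper part of its rim with the jaws along world y. I lifted it about 50 mm and lowered it until its underside should have met the tray floor at 3 mm. Then I released it.
- **Centring:** My last wrist-camera fits put the bearings about 0.7 mm (62), 1.1 mm (52), 2.5 mm (40) and 2 mm (30) from their tray centres. The limit is 11 mm.
- **Flatness and height:** I judged these only from the pictures and from the release heights. In the scene and wrist views all four look flat and seated.
- **Die ring and tape roll:** They were never touched, and they look unmoved in the scene view.
- **Checks that disagreed:**
  - Some automatic circle fits failed on the 30 mm and 62 mm bearings, because their bright rims barely stand out from the bench. I placed the 30 mm bearing from a close crop, and refitted the 62 mm one from a nearer view.
  - The scene camera differed from the wrist and top cameras by 3–5 mm, so I relied on those two.

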